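# Find the rocking corner and press its shim flat

## Task

The small dark detector plate on the bench rocks at one corner. Press down on its corners with the fingertips until you find the one that gives, then press the shim lever beside that corner down flat, so that the plate stands level and firm. Leave the other three levers standing up; lift nothing, and leave the loose things around it where they are.

Things in the scene. Friction and masses are not known exactly. Their poses are not given: they have to be found in the camera images.
- bed: fixed dark metal bed, 124 mm (x) by 258 mm (y), 8 mm thick, that carries the plate and the four levers; origin at the centre of its underside, on the table. Under each corner of the plate stands a steel pad, out of sight; one of them, at a corner that differs from run to run, is 5 mm too short
- plate_centre (a point): centre of the plate's top face, 38 mm above the table when level. Dark metal plate 120 mm (x) by 130 mm (y), 12 mm thick, above the bed and square to it (same x and y axes), with a white detector head (52 mm wide, 20 mm high) fixed on its middle. It sits on a sprung centre stud that brings it back level when let go
- brass_weight: brass weight with a grip, 28 mm wide, 47 mm high, bystander; origin at its underside
- battery: green and black battery, 15 x 50 mm, lying, bystander; origin at its underside
- hex_key: black L-shaped hex key, 38 x 90 mm, lying, bystander; origin at its underside
- post: steel post 13 mm thick, 76 mm long, lying, bystander; origin at its underside
- corner_near_left (a point): top of the round bright steel button (22 mm wide, 1 mm proud) at the plate's near left corner (near = -x, left = +y of the plate), -45, +50 mm from the plate's centre, 39 mm above the table when level: the spot to press. Pressed with 4 to 6 N, a corner that bears on its pad stays put (under 1 mm); the rocking one sinks 4 to 5 mm and springs back
- shim_near_left (a joint): shim lever at the near left corner, a steel bar 20 x 5 x 52 mm with a round end, hinged 15 mm above the table beside the plate's left edge (75 mm from its centre line), pointing outwards. 0 = standing up at 40 degrees, 0.7 rad = flat (level, on its stop). It takes 3 to 6 N at the tip and stays where it is left; lying flat it raises the pad of its own corner by 5 mm
- tip_near_left (a point): top of the round end (24 mm wide) of the near left shim lever, 40 mm from its hinge; 43 mm above the table and 104 mm from the plate's centre line when standing up, 17.5 mm above the table and 115 mm from the centre line when flat
- corner_near_right (a point): top of the round bright steel button (22 mm wide, 1 mm proud) at the plate's near right corner (near = -x, left = +y of the plate), -45, -50 mm from the plate's centre, 39 mm above the table when level: the spot to press. Pressed with 4 to 6 N, a corner that bears on its pad stays put (under 1 mm); the rocking one sinks 4 to 5 mm and springs back
- shim_near_right (a joint): shim lever at the near right corner, a steel bar 20 x 5 x 52 mm with a round end, hinged 15 mm above the table beside the plate's right edge (75 mm from its centre line), pointing outwards. 0 = standing up at 40 degrees, 0.7 rad = flat (level, on its stop). It takes 3 to 6 N at the tip and stays where it is left; lying flat it raises the pad of its own corner by 5 mm
- tip_near_right (a point): top of the round end (24 mm wide) of the near right shim lever, 40 mm from its hinge; 43 mm above the table and 104 mm from the plate's centre line when standing up, 17.5 mm above the table and 115 mm from the centre line when flat
- corner_far_left (a point): top of the round bright steel button (22 mm wide, 1 mm proud) at the plate's far left corner (near = -x, left = +y of the plate), +45, +50 mm from the plate's centre, 39 mm above the table when level: the spot to press. Pressed with 4 to 6 N, a corner that bears on its pad stays put (under 1 mm); the rocking one sinks 4 to 5 mm and springs back
- shim_far_left (a joint): shim lever at the far left corner, a steel bar 20 x 5 x 52 mm with a round end, hinged 15 mm above the table beside the plate's left edge (75 mm from its centre line), pointing outwards. 0 = standing up at 40 degrees, 0.7 rad = flat (level, on its stop). It takes 3 to 6 N at the tip and stays where it is left; lying flat it raises the pad of its own corner by 5 mm
- tip_far_left (a point): top of the round end (24 mm wide) of the far left shim lever, 40 mm from its hinge; 43 mm above the table and 104 mm from the plate's centre line when standing up, 17.5 mm above the table and 115 mm from the centre line when flat
- corner_far_right (a point): top of the round bright steel button (22 mm wide, 1 mm proud) at the plate's far right corner (near = -x, left = +y of the plate), +45, -50 mm from the plate's centre, 39 mm above the table when level: the spot to press. Pressed with 4 to 6 N, a corner that bears on its pad stays put (under 1 mm); the rocking one sinks 4 to 5 mm and springs back
- shim_far_right (a joint): shim lever at the far right corner, a steel bar 20 x 5 x 52 mm with a round end, hinged 15 mm above the table beside the plate's right edge (75 mm from its centre line), pointing outwards. 0 = standing up at 40 degrees, 0.7 rad = flat (level, on its stop). It takes 3 to 6 N at the tip and stays where it is left; lying flat it raises the pad of its own corner by 5 mm
- tip_far_right (a point): top of the round end (24 mm wide) of the far right shim lever, 40 mm from its hinge; 43 mm above the table and 104 mm from the plate's centre line when standing up, 17.5 mm above the table and 115 mm from the centre line when flat

How it is judged:
By the outcome, as a careful person would: the job done as asked, in the order asked, and still so for the second after the job is handed in, with the robot touching nothing.
It also fails if it takes over 51 s, if anything falls off the work surface, if the arm or the gripper's body presses on something with over 40 N, if the wrist force passes 120 N, or if a joint passes its speed limit or range.

## Robot

A 6-joint arm with a two-finger parallel gripper is mounted at the origin on a cart in front of the work surface, level with it; the furniture and walls round the work are solid. World frame = base frame: x ahead of the robot, y to its left, z up, the work surface at z = 0. Lengths are in mm, angles in degrees, forces in N, time in s.
With the tool pointing down it reaches from about 350 to 850 mm from the base axis. Payload 8.1 kg.
Tool frame: the origin (TCP) lies between the finger pads; the fingertips stand r.nose_length ahead of it and the grasp point (between the pads) lies 3 mm ahead of it (r.nose_length is the distance from the TCP to the fingertips, in mm); x points along the fingers, y is the direction in which the jaws open and shut, and the axes are right-handed (so a half turn about x gives the same grasp; the last joint's range is limited). The gripper opens to 85 mm and grips with 20 to 120 N. Pads are 22 mm wide; open, the fingers measure 114 mm over their backs; the gripper's body (76 mm by 85 mm) begins 54 mm behind the grasp point. The pads swing forward as they close: fully open they stand 13 mm farther back than shut.
Start: joints at [-73.075, 7.471, 85.268, -0, 87.261, -4.893], TCP at [223.018, -557.017, 253.292] pointing down, gripper open.
Joint ranges: [-169.43, 169.43], [-51.17, 129.36], [1.28, 143.12], [-76.62, 256.62], [0, 156.53], [-152.29, 152.29]. Speed limits (degrees/s): [136.94, 136.94, 159.86, 180, 180, 180].

## Interface

Orientations are given as [roll, pitch, yaw] about the fixed x, y, z axes, in that order (R = Rz(yaw) Ry(pitch) Rx(roll)).
In Python, from bench import sense, optics, order, r gives the robot as it stands.
- The arm moves only by the tool carry_out, never from a script. Its argument "commands" is one flat list of numbers, 7 for each row, row after row: the shift along the tool's x, y, z in m, then the turn, a rotation vector about the tool's x, y, z in degrees, then the closure, from -1 (fully open) to 1 (shut), so that 0 is half open. A call has 1 to 12 rows; each row is the pose to reach, as a shift and turn from the pose measured when the call began, along the tool's axes at that moment; what a row does not reach only later rows make up. A row lasts 1/8 s, in which the tool goes at most 62.5 mm and 10.7 degrees, less where a joint would pass 70% of its speed; a pose out of reach is approached as far as the arm can. A call with a gripper value outside its range is refused whole. The fingers move at their own pace and stop on an object; "grip_force" is the grip in N (left out, the last holds). Time passes only in rows, so rows that repeat a pose let the fingers close. It gives the time, the measured TCP pose, the force and the opening at its end, in the units of the state.
- sense(): the state, without advancing time (a new reading comes with each control period).
- optics.snapshot(name): name is "side" or "top" or "wrist"; returns (picture, depth): 420x560x3 uint8, red, green, blue; 420x560 float32, mm along the optical axis (not along the pixel's ray), 0 where there is no reading.
- optics.calibration(name): a dict with "mtx" (3x3 intrinsics, pixels), "k1" (the pictures are not rectified: a ray, as slopes to the right and down, at radius r is drawn at 1 + k1 r^2 times it, then the intrinsics apply), "extrinsics" (4x4, takes a point from camera to world coordinates). Camera axes: x right, y up, looking along -z (the intrinsics and any distortion apply to the point x, -y, -z); pixel columns grow to the right and rows downward; lengths in mm; the calibration is good to about 2 mm. A picture is of the moment at which its call begins: read the wrist's pose just before it. calibration takes no time and is no camera call; for the wrist camera it gives the pose at the moment of the call.
- order.hand_in(): hands the job in, once; it reports no verdict.
The state is a dict: "time": time; "joint_pos": joint angles; "qd": joint speeds; "joint_efforts": joint torques, N m; "tool_pos": TCP position; "tcp_rot": TCP orientation; "ft_force": force on the tool from outside, world axes, zero at the start; "wrist_torque": the same for the moment, N m; "finger_gap": finger opening in mm.
Only numpy, scipy, OpenCV 4.12 (cv2) and the standard library are available. Lean on these libraries where they do the work, as an engineer would, in place of code of your own. Each camera call takes 0.05 s, during which the arm holds its last target. There are 200 camera calls.

## Working session

There is one attempt and no reset: what is moved stays moved. The work goes in short steps, Python scripts to look and compute and a tool call to move; the robot and the scene stay as the last step left them, time stands still between calls to the robot, and variables do not carry over. Pictures are saved under pics/ and viewed, about 8 in all and at most 12, crops included, and the job is handed in when it is done.

Besides the shell and the picture viewer there is one more tool, called as a command line: name --argument value ..., lists and objects as JSON in quotes. carry_out: Moves the arm, as the interface text tells. Its arguments: {"type":"object","properties":{"commands":{"type":"array","items":{"type":"number"}},"grip_force":{"type":"number"}},"required":["commands"]}

```bash
ls; mkdir -p pics; cat > h.py <<'E'
import numpy as np, cv2
from bench import sense, optics, order, r
def snap(n,f):
    c=optics.calibration(n); p,d=optics.snapshot(n)
    cv2.imwrite('pics/'+f,cv2.cvtColor(p,cv2.COLOR_RGB2BGR)); np.savez('pics/'+f+'.npz',d=d,m=c['mtx'],k=c['k1'],e=c['extrinsics']); return p,d,c
def rays(u,v,m,k):
    m=np.array(m); return cv2.undistortPoints(np.array([[[u,v]]],float),m,np.array([k,0,0,0.]))[0,0]
def px(f,u,v,z=None):
    q=np.load('pics/'+f+'.npz'); x,y=rays(u,v,q['m'],float(q['k'])); e=q['e']
    ray=e[:3,:3]@np.array([x,-y,-1])
    if z is None:
        d=np.median(q['d'][int(v)-1:int(v)+2,int(u)-1:int(u)+2]); return e[:3,3]+d*ray
    return e[:3,3]+ray*(z-e[2,3])/ray[2]
E
python3 - <<'E'
from h import *
for n in('top','side'): snap(n,n+'1.png')
s=sense(); print(s, r.nose_length, [a for a in dir(r) if a[0]!='_'])
print(optics.calibration('top'))
E
```

```text
pics
{'time': 0.1, 'joint_pos': array([-7.30740807e+01,  7.51015069e+00,  8.53239389e+01, -2.36938589e-04,
        8.72611389e+01, -4.89493772e+00]), 'qd': array([-0.04602686, -0.04261395, -0.19761127, -0.02879624, -0.11263842,
       -0.00984559]), 'joint_efforts': array([ 1.14813018e-03, -5.70953500e+01, -5.01941371e+01, -1.86504358e-04,
        8.24196817e-03, -1.58864947e-05]), 'tool_pos': array([ 222.89016469, -556.56797378,  252.34725007]), 'tcp_rot': array([-94.75255434,  89.90477121, 107.06831424]), 'ft_force': array([-0.21126755,  0.15123251, -0.34058768]), 'wrist_torque': array([-0.0074413 , -0.04556162, -0.01279285]), 'finger_gap': 85.60093813255234} 22.0 ['PlanningError', 'nose_length']
{'mtx': array([[424.87772992,   0.        , 281.18844469],
       [  0.        , 424.87772992, 202.00286245],
       [  0.        ,   0.        ,   1.        ]]), 'k1': 0.043423934559586645, 'extrinsics': array([[ 1.97029317e-03,  9.93968633e-01, -1.09647042e-01,
         4.04885785e+02],
       [-9.99988545e-01,  2.43668612e-03,  4.11975525e-03,
        -3.77738063e+02],
       [ 4.36208292e-03,  1.09637669e-01,  9.93962048e-01,
         1.02542128e+03],
       [ 0.00000000e+00,  0.00000000e+00,  0.00000000e+00,
         1.00000000e+00]])}
```

View pics/top1.png

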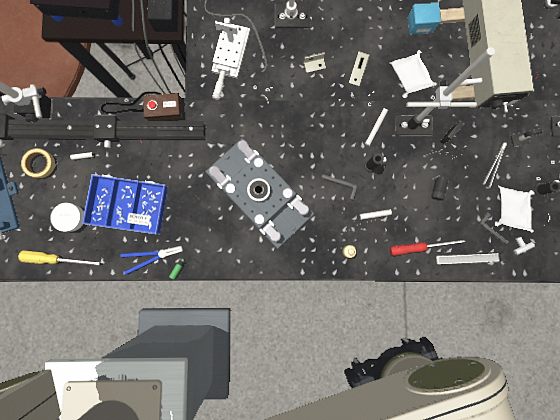

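View pics/side1.png

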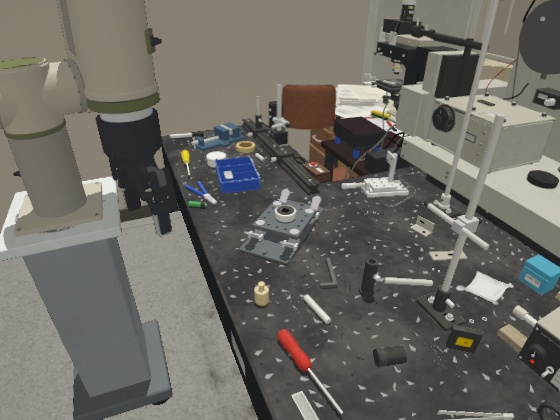

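```bash
python3 - <<'E'
from h import *
im=cv2.imread('pics/top1.png')[130:255,195:325]
cv2.imwrite('pics/c1.png',cv2.resize(im,None,fx=4.8,fy=4.8,interpolation=cv2.INTER_CUBIC))
for u,v in((258,190),(255,162),(228,188),(289,194),(262,221)): print(u,v,px('top1.png',u,v).round(0),px('top1.png',u,v,39).round(0))
E
```

```text
258 190 [ 539. -328.   57.] [ 542. -327.   39.]
255 162 [ 609. -320.   37.] [ 608. -320.   39.]
228 188 [ 547. -257.   36.] [ 546. -257.   39.]
289 194 [ 533. -400.   38.] [ 533. -400.   39.]
262 221 [ 469. -337.   37.] [ 469. -337.   39.]
```

View pics/c1.png

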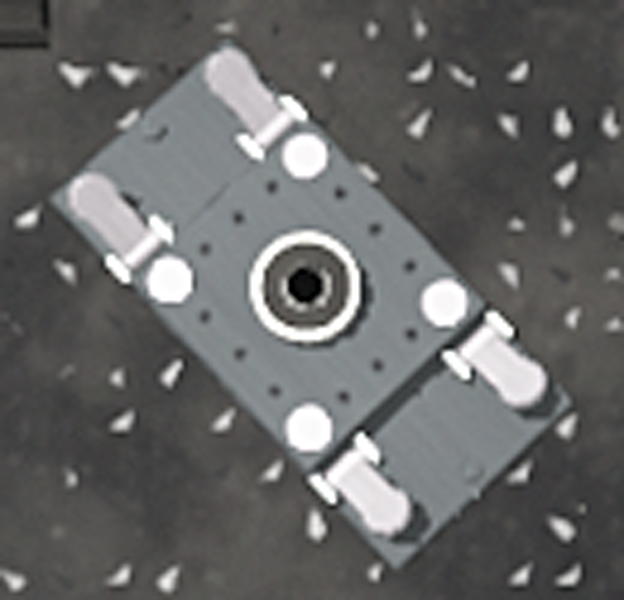

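```bash
cat >> h.py <<'E'
from scipy.spatial.transform import Rotation as Ro
def fit():
    names=['fl','nl','fr','nr']; c=[(305,156),(169,280),(444,303),(308,428)]
    W=np.array([px('top1.png',u/4.8+194.6,v/4.8+129.6,39)[:2] for u,v in c])
    L=np.array([(45,50),(-45,50),(45,-50),(-45,-50)],float)
    c0=W.mean(0); H=(L.T@(W-c0)); a=np.arctan2(H[0,1]-H[1,0],H[0,0]+H[1,1])
    R=np.array([[np.cos(a),-np.sin(a)],[np.sin(a),np.cos(a)]])
    return c0,a,R,W-(c0+L@R.T)
def mv(lx,ly,tipz):
    "shift (m) and turn (deg), tool axes, to put fingertips at plate-local lx,ly and height tipz"
    c0,a,R,_=fit(); w=c0+R@[lx,ly]; s=sense()
    T=Ro.from_euler('xyz',s['tcp_rot'],degrees=True)
    best=None
    for sg in(1,-1):
        y=np.array([*(R@[sg,0]),0]); x=np.array([0,0,-1.]); M=Ro.from_matrix(np.c_[x,y,np.cross(x,y)])
        rv=(T.inv()*M).as_rotvec(degrees=True)
        if best is None or np.linalg.norm(rv)<np.linalg.norm(best): best=rv
    t=np.array([*w,tipz+r.nose_length]); return (T.inv().apply(t-s['tool_pos'])/1000).round(4),best.round(2),t.round(1)
E
python3 - <<'E'
from h import *
c0,a,R,e=fit(); print(c0,np.degrees(a),e)
print(Ro.from_euler('xyz',sense()['tcp_rot'],degrees=True).as_matrix().round(3))
print(mv(-45,50,90)); print(sense()['joint_pos'])
E
```

```text
[ 541.188205   -328.53656151] -46.80054992228529 [[-0.19487196 -0.17202116]
 [-0.28339908  0.05051125]
 [ 0.04678099 -0.0579123 ]
 [ 0.43149006  0.17942222]]
[[-0.     0.372 -0.928]
 [ 0.002 -0.928 -0.372]
 [-1.    -0.002 -0.   ]]
(array([ 0.1407, -0.1533, -0.4104]), array([-21.38,  -0.03,   0.09]), array([ 546.8, -261.5,  112. ]))
[-7.30740807e+01  7.51015069e+00  8.53239389e+01 -2.36938589e-04
  8.72611389e+01 -4.89493772e+00]
```

carry_out --commands '[0.05, -0.153, -0.41, -21.4, 0, 0, 1, 0.05, -0.153, -0.41, -21.4, 0, 0, 1, 0.05, -0.153, -0.41, -21.4, 0, 0, 1, 0.05, -0.153, -0.41, -21.4, 0, 0, 1, 0.05, -0.153, -0.41, -21.4, 0, 0, 1, 0.05, -0.153, -0.41, -21.4, 0, 0, 1, 0.1, -0.153, -0.41, -21.4, 0, 0, 1, 0.14, -0.153, -0.41, -21.4, 0, 0, 1, 0.14, -0.153, -0.41, -21.4, 0, 0, 1, 0.14, -0.153, -0.41, -21.4, 0, 0, 1, 0.14, -0.153, -0.41, -21.4, 0, 0, 1]' --grip_force 40

```text
time: 1.48
tool_pos: [547.7, -263.8, 115.8]
tcp_rot: [122.3, 89.8, -14.6]
ft_force: [0.2, -0.1, -0.5]
finger_gap: -0.1
```

```bash
python3 - <<'E'
from h import *
snap('wrist','w1.png'); snap('side','s2.png'); s=sense(); print(s['tool_pos'],s['qd'].round(1),s['joint_pos'].round(1),s['ft_force'])
print(mv(-45,50,45))
im=cv2.resize(cv2.imread('pics/s2.png')[140:280,200:360],None,fx=3,fy=3)
w=cv2.imread('pics/w1.png'); h=im.shape[0]
w=cv2.resize(w,(300*560//420,300)); o=np.zeros((420,890,3),np.uint8); o[:,:480]=im[:420,:480]; o[:300,485:885]=w; cv2.imwrite('pics/c2.png',o[:,:]if 0 else cv2.resize(o,(800,378)))
E
```

```text
[ 547.43884698 -263.50417584  115.30045711] [ 0.1  0.4  0.5  0.1 -0.2 -0. ] [-30.6  14.4  92.2   0.1  73.2  16.3] [-0.14208266  0.2203075   0.24225054]
(array([ 0.0483, -0.002 , -0.0008]), array([-0.06, -0.1 , -0.14]), array([ 546.8, -261.5,   67. ]))
```

View pics/c2.png

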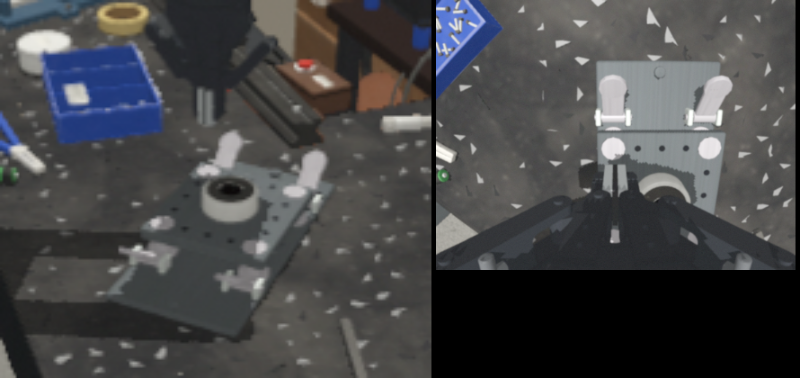

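carry_out --commands '[0.025, -0.002, -0.001, 0, 0, 0, 1, 0.048, -0.002, -0.001, 0, 0, 0, 1, 0.05, -0.002, -0.001, 0, 0, 0, 1, 0.05, -0.002, -0.001, 0, 0, 0, 1, 0.05, -0.002, -0.001, 0, 0, 0, 1, 0.05, -0.002, -0.001, 0, 0, 0, 1]'

```text
time: 2.33
tool_pos: [547.6, -261.8, 66.4]
tcp_rot: [119.0, 89.7, -17.8]
ft_force: [-0.1, 0.6, 0.0]
finger_gap: 0.2
```

carry_out --commands '[0.002, 0, 0, 0, 0, 0, 1, 0.004, 0, 0, 0, 0, 0, 1, 0.005, 0, 0, 0, 0, 0, 1, 0.005, 0, 0, 0, 0, 0, 1, 0.005, 0, 0, 0, 0, 0, 1]'

```text
time: 2.95
tool_pos: [547.6, -261.8, 61.4]
tcp_rot: [119.8, 89.7, -17.1]
ft_force: [-0.3, 0.1, 0.1]
finger_gap: 0.1
```

carry_out --commands '[0.001, 0, 0, 0, 0, 0, 1, 0.0015, 0, 0, 0, 0, 0, 1, 0.0015, 0, 0, 0, 0, 0, 1, 0.0015, 0, 0, 0, 0, 0, 1]'

```text
time: 3.45
tool_pos: [547.7, -261.9, 60.9]
tcp_rot: [118.4, 89.7, -18.5]
ft_force: [-2.3, 1.9, 7.9]
finger_gap: 0.1
```

carry_out --commands '[-0.012, 0, 0, 0, 0, 0, 1, -0.012, 0.04, 0, 0, 0, 0, 1, -0.012, 0.08, 0, 0, 0, 0, 1, -0.012, 0.09, 0, 0, 0, 0, 1, -0.006, 0.09, 0, 0, 0, 0, 1, -0.002, 0.09, 0, 0, 0, 0, 1, -0.002, 0.09, 0, 0, 0, 0, 1, -0.002, 0.09, 0, 0, 0, 0, 1]'

```text
time: 4.45
tool_pos: [609.1, -327.0, 63.4]
tcp_rot: [119.5, 89.7, -17.3]
ft_force: [0.4, -0.4, 0.2]
finger_gap: -0.1
```

carry_out --commands '[0.001, 0, 0, 0, 0, 0, 1, 0.002, 0, 0, 0, 0, 0, 1, 0.002, 0, 0, 0, 0, 0, 1, 0.002, 0, 0, 0, 0, 0, 1]'

```text
time: 4.95
tool_pos: [609.1, -327.0, 61.4]
tcp_rot: [119.5, 89.7, -17.3]
ft_force: [0.2, -0.6, -0.0]
finger_gap: 0.1
```

carry_out --commands '[0.001, 0, 0, 0, 0, 0, 1, 0.0013, 0, 0, 0, 0, 0, 1, 0.0013, 0, 0, 0, 0, 0, 1, 0.0013, 0, 0, 0, 0, 0, 1]'

```text
time: 5.45
tool_pos: [609.3, -327.2, 61.0]
tcp_rot: [117.9, 89.7, -19.0]
ft_force: [-1.7, 1.5, 6.8]
finger_gap: -0.2
```

carry_out --commands '[-0.03, 0, 0, 0, 0, 0, 1, -0.03, 0, 0.03, 0, 0, 0, 1, -0.03, 0, 0.07, 0, 0, 0, 1, -0.03, 0, 0.1, 0, 0, 0, 1, -0.02, 0, 0.1, 0, 0, 0, 1, -0.004, 0, 0.1, 0, 0, 0, 1, -0.001, 0, 0.1, 0, 0, 0, 1, -0.001, 0, 0.1, 0, 0, 0, 1, -0.001, 0, 0.1, 0, 0, 0, 1]'

```text
time: 6.58
tool_pos: [536.6, -394.6, 61.0]
tcp_rot: [124.3, 89.8, -12.5]
ft_force: [-0.3, 0.7, 1.5]
finger_gap: 0.1
```

carry_out --commands '[0.001, 0, 0, 0, 0, 0, 1, 0.001, 0, 0, 0, 0, 0, 1, 0.001, 0, 0, 0, 0, 0, 1]'

```text
time: 6.95
tool_pos: [536.8, -394.7, 60.9]
tcp_rot: [117.2, 89.8, -19.5]
ft_force: [-4.5, 0.1, 9.6]
finger_gap: 0.1
```

carry_out --commands '[-0.014, 0, 0, 0, 0, 0, 1, -0.014, -0.04, 0, 0, 0, 0, 1, -0.014, -0.08, 0, 0, 0, 0, 1, -0.014, -0.09, 0, 0, 0, 0, 1, -0.006, -0.09, 0, 0, 0, 0, 1, -0.002, -0.09, 0, 0, 0, 0, 1, -0.002, -0.09, 0, 0, 0, 0, 1, -0.002, -0.09, 0, 0, 0, 0, 1]'

```text
time: 7.95
tool_pos: [475.4, -329.5, 62.5]
tcp_rot: [117.0, 89.8, -19.8]
ft_force: [0.1, 1.4, -1.4]
finger_gap: 0.1
```

carry_out --commands '[0.001, 0, 0, 0, 0, 0, 1, 0.0025, 0, 0, 0, 0, 0, 1, 0.0025, 0, 0, 0, 0, 0, 1, 0.0025, 0, 0, 0, 0, 0, 1]'

```text
time: 8.45
tool_pos: [475.6, -329.8, 60.3]
tcp_rot: [113.7, 89.7, -23.1]
ft_force: [0.2, -2.3, 1.5]
finger_gap: 0.3
```

carry_out --commands '[0.001, 0, 0, 0, 0, 0, 1, 0.0015, 0, 0, 0, 0, 0, 1, 0.0015, 0, 0, 0, 0, 0, 1, 0.0015, 0, 0, 0, 0, 0, 1]'

```text
time: 8.95
tool_pos: [475.5, -329.8, 58.8]
tcp_rot: [113.0, 89.7, -23.8]
ft_force: [-3.0, -0.4, 3.9]
finger_gap: 0.1
```

carry_out --commands '[0.001, 0, 0, 0, 0, 0, 1, 0.002, 0, 0, 0, 0, 0, 1, 0.002, 0, 0, 0, 0, 0, 1, 0.002, 0, 0, 0, 0, 0, 1]'

```text
time: 9.45
tool_pos: [475.4, -329.8, 56.9]
tcp_rot: [111.6, 89.8, -25.1]
ft_force: [-4.9, 1.1, 6.2]
finger_gap: 0.0
```

carry_out --commands '[-0.01, 0, 0, 0, 0, 0, 1, -0.03, 0, 0, 0, 0, 0, 1, -0.03, 0, 0.03, 0, 0, 0, 1, -0.03, 0, 0.06, 0, 0, 0, 1, -0.03, 0, 0.06, 0, 0, 0, 1, -0.03, 0, 0.06, 0, 0, 0, 1]'

```text
time: 10.2
tool_pos: [432.1, -370.9, 87.7]
tcp_rot: [112.0, 89.7, -24.8]
ft_force: [-0.4, -0.3, 0.1]
finger_gap: -0.1
```

```bash
python3 - <<'E'
from h import *
c0,a,R,_=fit()
for u,v in((388,515),(525,385),(229,72),(95,192)): 
    w=px('top1.png',u/4.8+194.6,v/4.8+129.6,43); print(R.T@(w[:2]-c0))
print(sense()['tool_pos'],mv(-45,-111,54))
snap('side','s3.png'); im=cv2.resize(cv2.imread('pics/s3.png')[140:280,200:360],None,fx=4,fy=4); cv2.imwrite('pics/c3.png',im)
E
```

```text
[ -45.23147647 -106.84864973]
[  45.9182355  -106.26471134]
[ 45.7507379  105.20437539]
[-42.41330489 105.69045296]
[ 432.14387071 -370.94616305   87.74612788] (array([ 0.0117, -0.0013,  0.0025]), array([ 0.01, -0.12, -0.3 ]), array([ 429.5, -371.7,   76. ]))
```

View pics/c3.png

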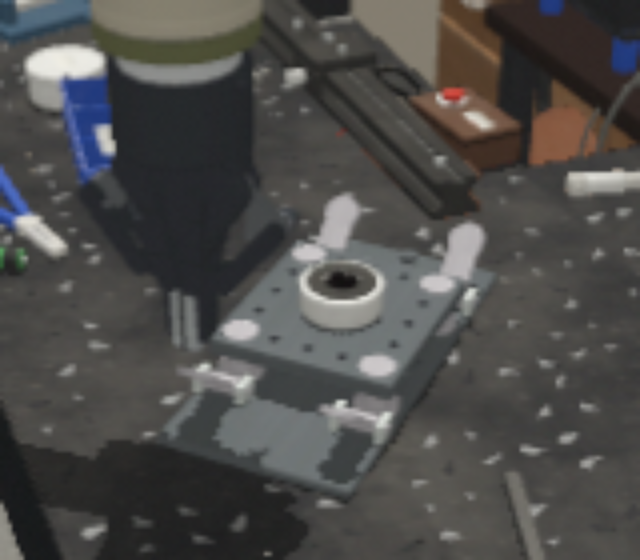

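carry_out --commands '[0.01, -0.001, 0.0025, 0, 0, 0, 1, 0.015, -0.001, 0.0025, 0, 0, 0, 1, 0.019, -0.001, 0.0025, 0, 0, 0, 1, 0.023, -0.001, 0.0025, 0, 0, 0, 1, 0.027, -0.001, 0.0025, 0, 0, 0, 1, 0.03, -0.001, 0.0025, 0, 0, 0, 1, 0.033, -0.001, 0.0025, 0, 0, 0, 1, 0.036, -0.001, 0.0025, 0, 0, 0, 1, 0.036, -0.001, 0.0025, 0, 0, 0, 1]'

```text
time: 11.38
tool_pos: [429.8, -371.4, 51.0]
tcp_rot: [117.3, 89.7, -19.4]
ft_force: [0.8, -0.4, -0.2]
finger_gap: -0.2
```

```bash
python3 - <<'E'
from h import *
snap('side','s4.png'); im=cv2.resize(cv2.imread('pics/s4.png')[140:280,200:360],None,fx=3,fy=3)
snap('wrist','w4.png'); w=cv2.resize(cv2.imread('pics/w4.png'),(400,300)); o=np.zeros((420,800,3),np.uint8); o[:,:400]=im[:,:400]; o[:300,400:]=w; cv2.imwrite('pics/c4.png',o)
s=sense();print(s['tool_pos'],s['ft_force'],mv(-45,-111,17))
E
```

```text
[ 429.74519795 -371.37260599   51.11227279] [-0.82011034  0.12054657  0.02964018] (array([0.0121, 0.    , 0.0005]), array([ 0.05, -0.13, -0.23]), array([ 429.5, -371.7,   39. ]))
```

View pics/c4.png

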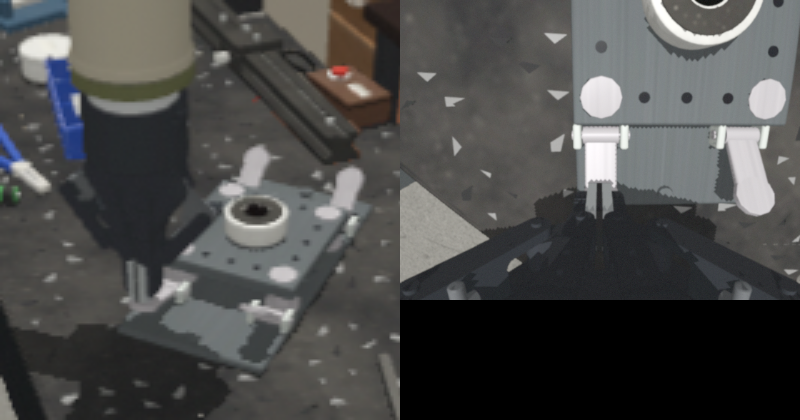

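carry_out --commands '[0.003, 0, 0, 0, 0, 0, 1, 0.006, 0, 0, 0, 0, 0, 1, 0.009, 0, 0, 0, 0, 0, 1, 0.011, 0, 0, 0, 0, 0, 1, 0.0115, 0, 0, 0, 0, 0, 1, 0.0115, 0, 0, 0, 0, 0, 1]'

```text
time: 12.22
tool_pos: [429.8, -371.3, 39.6]
tcp_rot: [120.5, 89.7, -16.2]
ft_force: [-0.6, -1.2, 1.4]
finger_gap: 0.3
```

carry_out --commands '[0.0007, 0, 0, 0, 0, 0, 1, 0.0013, 0, 0, 0, 0, 0, 1, 0.0013, 0, 0, 0, 0, 0, 1, 0.0013, 0, 0, 0, 0, 0, 1]'

```text
time: 12.72
tool_pos: [429.9, -371.4, 39.3]
tcp_rot: [119.5, 89.7, -17.2]
ft_force: [-3.9, 1.3, 11.8]
finger_gap: 0.1
```

carry_out --commands '[-0.02, 0, 0, 0, 0, 0, 1, -0.045, 0, 0, 0, 0, 0, 1, -0.045, 0, -0.03, 0, 0, 0, 1, -0.045, 0, -0.061, 0, 0, 0, 1, -0.045, 0, -0.061, 0, 0, 0, 1, -0.03, 0, -0.061, 0, 0, 0, 1, -0.0235, 0, -0.061, 0, 0, 0, 1, -0.0235, 0, -0.061, 0, 0, 0, 1, -0.0235, 0, -0.061, 0, 0, 0, 1]'

```text
time: 13.85
tool_pos: [473.8, -329.8, 62.6]
tcp_rot: [122.5, 89.8, -14.3]
ft_force: [0.8, 0.4, 0.1]
finger_gap: 0.1
```

carry_out --commands '[0.001, 0, 0, 0, 0, 0, 1, 0.002, 0, 0, 0, 0, 0, 1, 0.002, 0, 0, 0, 0, 0, 1, 0.002, 0, 0, 0, 0, 0, 1]'

```text
time: 14.35
tool_pos: [473.7, -330.0, 60.8]
tcp_rot: [117.9, 89.8, -18.9]
ft_force: [-1.4, 0.4, 2.6]
finger_gap: -0.1
```

carry_out --commands '[0.0005, 0, 0, 0, 0, 0, 1, 0.0008, 0, 0, 0, 0, 0, 1, 0.0008, 0, 0, 0, 0, 0, 1]'

```text
time: 14.72
tool_pos: [473.8, -330.1, 60.7]
tcp_rot: [116.0, 89.8, -20.8]
ft_force: [-3.9, 1.9, 8.1]
finger_gap: -0.2
```

carry_out --commands '[-0.03, 0, 0, 0, 0, 0, 1, -0.08, 0, 0, 0, 0, 0, 1, -0.12, 0, 0, 0, 0, 0, 1, -0.15, -0.05, 0, 0, 0, 0, 1, -0.15, -0.1, 0.05, 0, 0, 0, 1, -0.15, -0.15, 0.1, 0, 0, 0, 1, -0.15, -0.15, 0.15, 0, 0, 0, 1, -0.15, -0.15, 0.15, 0, 0, 0, 1, -0.15, -0.15, 0.15, 0, 0, 0, 1]'

```text
time: 15.85
tool_pos: [261.3, -323.4, 209.9]
tcp_rot: [118.7, 89.7, -18.1]
ft_force: [-0.6, 0.5, 0.2]
finger_gap: 0.1
```

```bash
python3 - <<'E'
from h import *
snap('side','s5.png'); im=cv2.resize(cv2.imread('pics/s5.png')[180:270,230:330],None,fx=4,fy=4)
snap('top','t5.png'); t=cv2.resize(cv2.imread('pics/t5.png')[130:255,195:325],None,fx=3,fy=3); o=np.zeros((380,800,3),np.uint8); o[:360,:400]=im; o[:375,405:795]=t; cv2.imwrite('pics/c5.png',o)
a,b=np.load('pics/top1.png.npz')['d'],np.load('pics/t5.png.npz')['d']
for u,v in((258.5,162.5),(230,188),(287.5,193),(259,219),(276,237.5),(304,210)): print(u,v,px('top1.png',u,v).round(1),px('t5.png',u,v).round(1))
s=sense();print(s['tool_pos'],s['time'])
E
```

```text
258.5 162.5 [ 607.7 -328.    37.2] [ 607.8 -328.    36.3]
230 188 [ 546.5 -261.8   38. ] [ 546.5 -261.8   38. ]
287.5 193 [ 535.1 -396.6   37.8] [ 535.1 -396.6   38. ]
259 219 [ 473.8 -330.3   38.8] [ 473.9 -330.3   37.9]
276 237.5 [ 430.9 -370.    44.2] [ 431.6 -369.8   16.5]
304 210 [ 494.7 -434.8   43.1] [ 494.8 -434.9   41.6]
[ 262.14835812 -322.79378175  209.8037956 ] 15.95
```

View pics/c5.png

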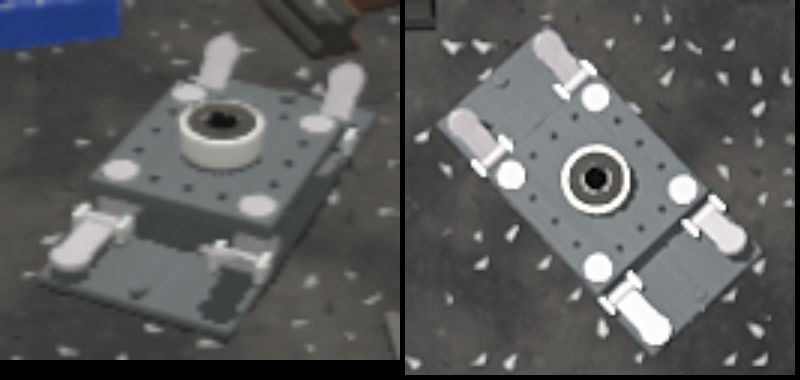

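The near-right lever lies flat (its tip is at (655,330) in the right half of the picture). The other three still stand, and the arm is clear.

```bash
python3 -c "
from h import *
print(order.hand_in())"
```

```text
the job is handed in; nothing more can be done
None
```

The rocking corner was the near right one. I pressed its shim lever flat, the plate is now firm there, and the job is handed in at about 16 s of the 51 s allowed.

- **Finding the corner:** I pressed near left, far left and far right at 7 to 10 N, somewhat above the 4 to 6 N you gave. Each stayed put, moving less than 1 mm. Near right sank about 4 mm at 6 N.
- **Pressing the lever:** The near right lever went down to its stop, with the fingertips at about 17.3 mm and 12 N.
- **Checks afterwards:**
  - Pressed again at 8 N, the near right corner held, 0.3 mm below the 39 mm level height.
  - The depth image puts the lever tip at 16.5 mm; it was 44 mm before. That is 1 mm below the 17.5 mm expected when flat, within camera error.
  - All four corner buttons read 36 to 38 mm, against 39 mm when level. They read 37 to 39 mm at the start, so this is camera noise.
  - The other three levers still stand, and the arm is clear of everything.
- **Not checked:** I did not measure the loose things around the plate. I kept the arm away from them, and it met no unexpected force.

No check failed.

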